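# Set up the calibration dock with the ear couplers and its cell

### The job

Set up the audiometer's calibration dock: take every black plastic blank out of it and lay it inside the shallow tray, lay every steel ear coupler from the bench in a V-block of its own, round nose foremost, and push it fully home onto both flanks and against the back stop; and slide the coin cell across the battery deck, never lifting it off, until it drops flat into the round pocket. Only when all that is done and let go, throw the power lever all the way over, away from the robot. Leave everything else on the bench where it is.

Things in the scene. Friction and masses are not known exactly. Their poses are not given: they have to be found in the camera images.
- coupler1: Ear coupler, one of up to four alike (None if absent); any may go in any V-block. Bright steel cylinder 30 mm in diameter, 70 mm long, with a dark square flange 30 x 30 x 8 mm at its tail that keeps it from rolling (78 mm over all, about 180 g). Starts lying on the bench, axis 15 mm up. Origin on its axis at mid-length (of the 78 mm); x along the axis to the nose, 39 mm away.
- coupler2: Ear coupler, one of up to four alike (None if absent); any may go in any V-block. Bright steel cylinder 30 mm in diameter, 70 mm long, with a dark square flange 30 x 30 x 8 mm at its tail that keeps it from rolling (78 mm over all, about 180 g). Starts lying on the bench, axis 15 mm up. Origin on its axis at mid-length (of the 78 mm); x along the axis to the nose, 39 mm away.
- coupler3: Ear coupler, one of up to four alike (None if absent); any may go in any V-block. Bright steel cylinder 30 mm in diameter, 70 mm long, with a dark square flange 30 x 30 x 8 mm at its tail that keeps it from rolling (78 mm over all, about 180 g). Starts lying on the bench, axis 15 mm up. Origin on its axis at mid-length (of the 78 mm); x along the axis to the nose, 39 mm away.
- coupler4: Ear coupler, one of up to four alike (None if absent); any may go in any V-block. Bright steel cylinder 30 mm in diameter, 70 mm long, with a dark square flange 30 x 30 x 8 mm at its tail that keeps it from rolling (78 mm over all, about 180 g). Starts lying on the bench, axis 15 mm up. Origin on its axis at mid-length (of the 78 mm); x along the axis to the nose, 39 mm away.
- blank1: Transport blank, one of up to three alike (None if absent): a black plastic cylinder 30 mm in diameter, 70 mm long, with a square head 40 x 40 x 8 mm at its tail (78 mm over all, 70 g). It starts lying in a V-block of the dock, axis 40 mm above the bench, head at the open near end. Origin on its axis at mid-length; x along the axis to the round end.
- blank2: Transport blank, one of up to three alike (None if absent): a black plastic cylinder 30 mm in diameter, 70 mm long, with a square head 40 x 40 x 8 mm at its tail (78 mm over all, 70 g). It starts lying in a V-block of the dock, axis 40 mm above the bench, head at the open near end. Origin on its axis at mid-length; x along the axis to the round end.
- blank3: Transport blank, one of up to three alike (None if absent): a black plastic cylinder 30 mm in diameter, 70 mm long, with a square head 40 x 40 x 8 mm at its tail (78 mm over all, 70 g). It starts lying in a V-block of the dock, axis 40 mm above the bench, head at the open near end. Origin on its axis at mid-length; x along the axis to the round end.
- tray: Shallow open grey tray, fixed, at the far left or far right: 150 mm (x) x 140 mm (y) outside, rim 15 mm high, walls and floor 4 mm thick. It holds two blanks side by side. Origin under its middle at bench level.
- dock: Fixed grey plate 105 x 222 x 10 mm, left or right of the deck, with 3 V-blocks 85 mm apart in y. Each: x -30 to +30 mm, open upward, two aluminium flanks at 45 degrees, tops 34 mm above the bench, 38 mm over their outsides; at +x a dark back stop 36 mm wide, 6 thick, 46 mm high. At home a coupler's flange overhangs the open near end. Origin under its middle at bench level; x to the stops, z up.
- v1 (a point): V-block 1 (at the dock's +y side): the point where the origin (mid-length, on the axis) of a coupler at home lies: 39 mm before the face of the back stop, 40 mm above the bench. Axes as the dock's.
- v2 (a point): V-block 2 (middle): the point where the origin (mid-length, on the axis) of a coupler at home lies: 39 mm before the face of the back stop, 40 mm above the bench. Axes as the dock's.
- v3 (a point): V-block 3 (at the dock's -y side): the point where the origin (mid-length, on the axis) of a coupler at home lies: 39 mm before the face of the back stop, 40 mm above the bench. Axes as the dock's.
- deck: Battery deck, fixed: a white plate 100 mm (x, -50 to +50) x 125 mm (y, -100 to +25), top face 20 mm above the bench, with a round pocket. The lever's grey block, 70 (x) x 50 (y) x 25 mm high, stands beside it, centred at x = 0, y = +57 mm. Origin at bench level; x points away from the robot, z up.
- pocket (a point): Centre of the pocket's mouth, level with the deck's top face (20 mm above the bench). The pocket is 28 mm in diameter and 3.5 mm deep with a copper floor.
- cell: Coin cell: a flat steel disc 24.5 mm in diameter, 7.7 mm thick, 12 g, starting flat on the deck 50 to 90 mm from the pocket. Origin at the centre of its underside; in the pocket it stands 4.2 mm proud of the deck.
- lever (a joint): Power lever's angle in rad: 0 leaning towards the robot (-x of the deck), 1.0 thrown all the way over away from the robot (+x). It starts between 0 and 0.25 and stays where it is left, with light friction (about 1.5 N at its ball throws it).
- lever_tip (a point): Centre of the lever's black ball, 26 mm in diameter, on a steel stem 10 mm thick. It is 50 mm from the pivot, which lies 22 mm above the bench at x = 0, y = +57 mm of the deck; the ball swings in the deck's x-z plane, 24 mm to -x of the pivot at 0 and 24 mm to +x at 1.0, 66 mm above the bench at either end.
- mug: White mug, 80 mm across, 85 mm tall. Origin under its middle. A bystander, to be left alone.
- tip_case: Clear closed ear-tip case 90 x 28 x 22 mm between dock and deck. Origin under its middle. A bystander, to be left alone.
- gel_jar: Small jar, 48 mm across, 55 mm tall, beyond the dock. Origin under its middle. A bystander, to be left alone.
- response: Patient response handset, grey, 100 x 30 x 32 mm. Origin under its middle. A bystander, to be left alone.
- stapler: Black stapler 120 x 34 x 50 mm. Origin under its middle. A bystander, to be left alone.
- mouse: Black computer mouse 100 x 58 x 32 mm. Origin under its middle. A bystander, to be left alone.
- headset: Black headset lying flat, 34 mm high, two cups 68 mm across, 170 mm apart. Origin between the cups. A bystander, to be left alone.
There are look-alikes about, which are no part of the job. What is shaped like the coupler4 but pink is not meant. What is shaped like the blank2 but pink is not meant.

How it is judged:
By the outcome, as a careful person would: the job done as asked, in the order asked, and still so for the second after the job is handed in, with the robot touching nothing.
Of blank1, blank2, blank3 only 1 to 2 are there at a start; the rules pass over those that are not, and their reading is None.
Of coupler1, coupler2, coupler3, coupler4 only 2 to 3 are there at a start; the rules pass over those that are not, and their reading is None.
At some moment in a run one of coupler1, coupler2, coupler3, coupler4 may be knocked a few centimetres aside while the robot is not near it.
Once in a run the grip may slacken for a moment while it holds something.
It also fails if it takes over 210 s, if anything falls off the work surface, if the arm or the gripper's body presses on something with over 40 N, if the wrist force passes 120 N, or if a joint passes its speed limit or range.

### The arm

A 6-joint arm with a two-finger parallel gripper is mounted at the origin on the work surface. World frame = base frame: x ahead of the robot, y to its left, z up, the work surface at z = 0. Lengths are in m, angles in rad, forces in N, time in s.
With the tool pointing down it reaches from about 0.35 to 0.975 m from the base axis. Payload 4.9 kg.
Tool frame: the origin (TCP) lies on the mounting face of the last link; the fingertips stand 173 mm ahead of it and the grasp point (between the pads) lies 155 mm ahead of it; z points along the fingers, y is the line along which they close (so a half turn about z gives the same grasp; the last joint's range is limited). The gripper opens to 85 mm and grips with 20 to 120 N. Pads are 22 mm wide; open, the fingers measure 114 mm over their backs; the gripper's body (76 mm by 85 mm) begins 54 mm behind the grasp point. The pads swing forward as they close: fully open they stand 13 mm farther back than shut.
Start: joints at [1.121, 0.053, 1.613, -0, 1.476, -0.119], TCP at [0.203, 0.591, 0.405] pointing down, gripper open.
Joint ranges: [-3.01, 3.01], [-1.01, 2.22], [0.06, 2.58], [-1.02, 4.17], [0.09, 2.62], [-3.14, 3.14]. Speed limits (rad/s): [2.57, 2.57, 3.14, 3.14, 3.14, 3.14].

### API

Orientations are given as a rotation vector (axis times angle).
In Python, from station import monitor, eyes, finish_job gives the robot as it stands. The module is installed in compiled form; this text tells all that it offers.
- The arm moves only by the tool step_arm, never from a script. Its argument "commands" is a list of rows, each a list of 3 entries, a list of its own where there are three numbers: the opening in per cent of the stroke, from 0 (shut) to 100 (fully open), then the shift along the tool's x, y, z in mm, then the turn about the tool's z in degrees. In form: [[hand, [x, y, z], yaw], ...]. A call has 1 to 12 rows; each row is the pose to reach, as a shift and turn from the pose commanded when the call began, along the tool's axes at that moment; what a row does not reach only later rows make up. A row lasts 1/8 s, in which the tool goes at most 62.5 mm and 10.7 degrees, less where a joint would pass 70% of its speed; a pose out of reach is approached as far as the arm can. A call with a gripper value outside its range is refused whole. The fingers move at their own pace and stop on an object; "squeeze" is the grip in N (left out, the last holds). Time passes only in rows, so rows that repeat a pose let the fingers close. It gives the time, the measured TCP pose, the force, the opening and the grip force at its end, in the units of the state.
- monitor.get_obs(): the state, without advancing time (a new reading comes with each control period).
- eyes.get_image(name): name is "scene" or "top"; returns the picture (480x640x3 uint8, red, green, blue); there is no depth.
- eyes.camera_info(name): a dict with "camera_matrix" (3x3 intrinsics, pixels), "extrinsics" (4x4, takes a point from camera to world coordinates). Camera axes: x right, y down, z forward; pixel columns grow to the right and rows downward; lengths in m; the calibration is good to about 2 mm. A picture is of the moment at which its call begins. camera_info takes no time and is no camera call.
- finish_job(): hands the job in; it is judged then, once.
The state is a dict: "t": time; "q": joint angles; "dq": joint speeds; "effort": joint torques, N m; "tool_pos": TCP position; "tool_rot": TCP orientation; "contact_force": force on the tool from outside, world axes, zero at the start; "wrist_torque": the same for the moment, N m; "opening": finger opening in m; "grip_force": force on a finger pad.
Only numpy, scipy, OpenCV 4.12 (cv2) and the standard library are available. Lean on these libraries where they do the work, as an engineer would, in place of code of your own. Each camera call takes 0.05 s, during which the arm holds its last target. There are 200 camera calls.

## Working session

There is one attempt and no reset: what is moved stays moved. The work goes in short steps, Python scripts to look and compute and a tool call to move; the robot and the scene stay as the last step left them, time stands still between calls to the robot, and variables do not carry over. Pictures are saved under pics/ and viewed, at most 14 in all, crops included, and the job is handed in when it is done.

Besides the shell and the picture viewer there is one more tool, called after ">>>" as name(argument=value, ...), one argument or row to a line, values as JSON. step_arm: Moves the arm, as the interface text tells. Its arguments: {"type":"object","properties":{"commands":{"type":"array"},"squeeze":{"type":"number"}},"required":["commands"]}

```bash
mkdir -p pics
cat > h.py <<'E'
import numpy as np, cv2
from station import monitor, eyes, finish_job
from scipy.spatial.transform import Rotation as R
def snap(n,f,crop=None,s=1):
    im=eyes.get_image(n)[:,:,::-1].copy()
    cv2.imwrite('pics/raw_'+f,im)
    if crop: 
        a,b,c,d=crop; im=im[b:d,a:c]
    if s!=1: im=cv2.resize(im,None,fx=s,fy=s,interpolation=cv2.INTER_CUBIC)
    cv2.imwrite('pics/'+f,im)
def px(n,u,v,z):
    c=eyes.camera_info(n);K=np.array(c['camera_matrix']);E=np.array(c['extrinsics'])
    d=E[:3,:3]@np.linalg.solve(K,[u,v,1.]);o=E[:3,3]
    return np.round(o+d*(z-o[2])/d[2],4)
def proj(n,p):
    c=eyes.camera_info(n);K=np.array(c['camera_matrix']);E=np.array(c['extrinsics'])
    q=K@(E[:3,:3].T@(np.array(p)-E[:3,3]));return np.round(q[:2]/q[2],1)
def go(p,yaw=None):
    "shift in tool axes mm from current measured pose to TCP p; yaw: desired direction of tool y (deg, mod 180)"
    o=monitor.get_obs();r=R.from_rotvec(o['tool_rot']);M=r.as_matrix()
    print('shift',np.round(M.T@(np.array(p)-o['tool_pos'])*1000,1),'pos',np.round(o['tool_pos'],4),'q6',round(o['q'][5],3))
    if yaw is not None:
        y=M[:,1];cur=np.degrees(np.arctan2(y[1],y[0]))
        d=(yaw-cur+90)%180-90
        print('ycur',round(cur,1),'turn about tool z',round(-d,1),'(tool z down => sign flipped)',M[:,2].round(3))
E
python3 - <<'E'
from h import *
snap('scene','s1.png');snap('top','t1.png')
o=monitor.get_obs();print({k:np.round(v,3) for k,v in o.items()})
for n in('scene','top'):
    c=eyes.camera_info(n);print(np.round(c['camera_matrix'],1),np.round(c['extrinsics'],3))
E
```

```text
{'t': np.float64(0.1), 'q': array([ 1.121,  0.053,  1.614, -0.   ,  1.476, -0.119]), 'dq': array([-0.001,  0.   , -0.002, -0.   ,  0.002,  0.001]), 'effort': array([ 0.0000e+00, -3.9490e+01, -3.7137e+01, -0.0000e+00,  4.0000e-03,
       -0.0000e+00]), 'tool_pos': array([0.203, 0.591, 0.404]), 'tool_rot': array([-5.170e-01, -3.098e+00,  3.000e-03]), 'contact_force': array([ 0.656, -0.315,  0.042]), 'wrist_torque': array([-0.057,  0.02 , -0.024]), 'grip_force': np.float64(0.0), 'opening': np.float64(0.085)}
[[532.1   0.  320.1]
 [  0.  532.1 244.9]
 [  0.    0.    1. ]] [[ 0.705  0.466 -0.535  1.216]
 [ 0.709 -0.445  0.547 -0.669]
 [ 0.016 -0.765 -0.644  0.877]
 [ 0.     0.     0.     1.   ]]
[[508.3   0.  315. ]
 [  0.  508.3 246.8]
 [  0.    0.    1. ]] [[ 0.022 -0.986  0.163  0.347]
 [-1.    -0.022 -0.003  0.015]
 [ 0.007 -0.163 -0.987  1.214]
 [ 0.     0.     0.     1.   ]]
```

View pics/t1.png

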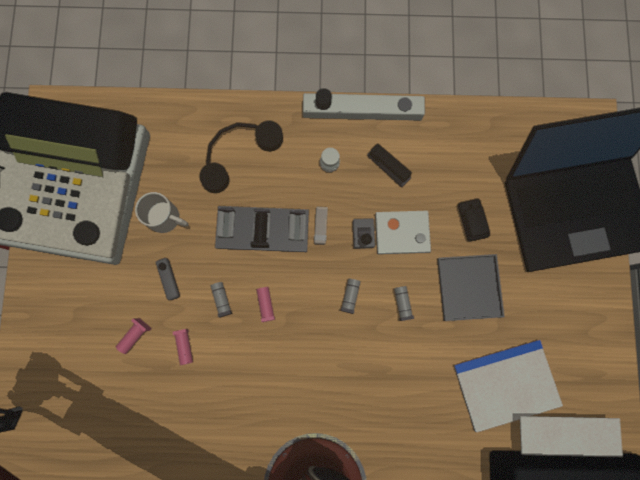

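View pics/s1.png

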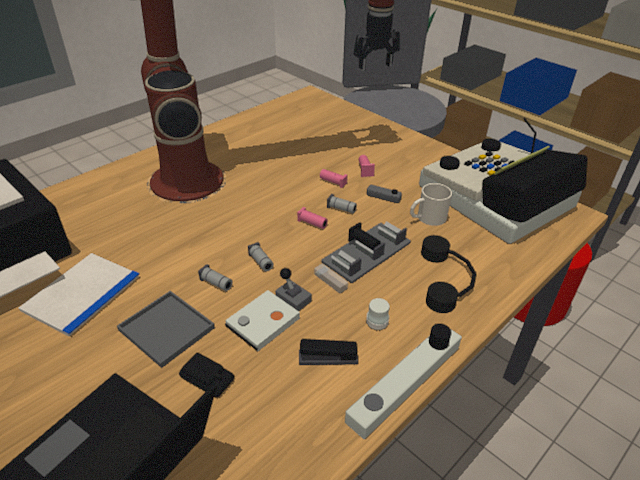

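The top view (up is +x, left is +y) shows the dock at (262,230) with one blank in the middle V. Three steel couplers lie at (221,299), (351,296) and (403,302). The tray is at (470,288), the cell at (420,238) and the pocket at (393,224). The pink items are decoys. I'll enlarge this next.

Run:
```python
import cv2
im=cv2.imread('pics/raw_t1.png')
a=im[195:335,195:335];b=im[195:335,315:515]
cv2.imwrite('pics/a.png',cv2.resize(a,None,fx=4,fy=4,interpolation=cv2.INTER_CUBIC))
cv2.imwrite('pics/b.png',cv2.resize(b,None,fx=4,fy=4,interpolation=cv2.INTER_CUBIC))
```

```text
(no output)
```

View pics/a.png

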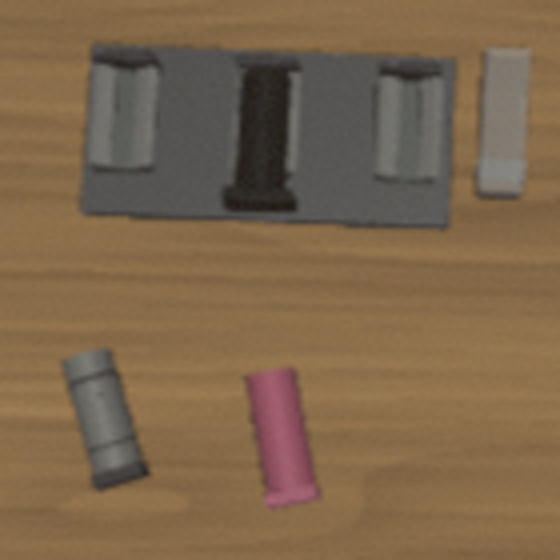

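View pics/b.png

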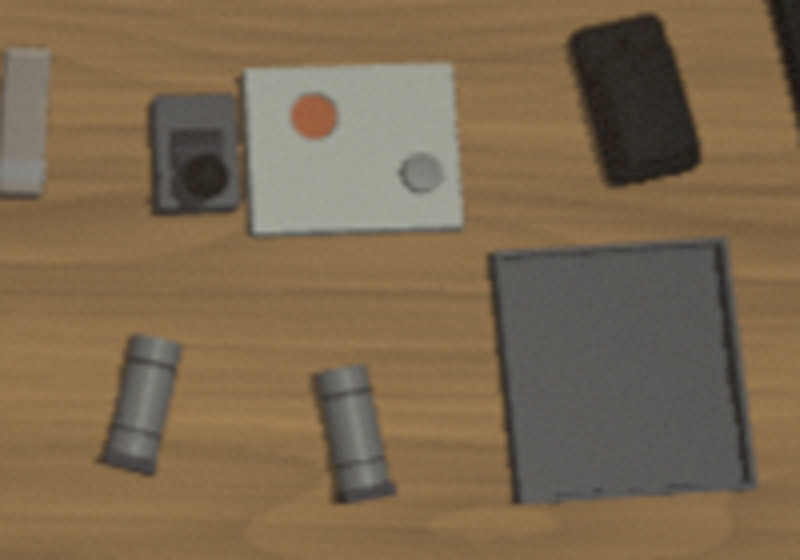

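Crop a shows the blank from nose (266,70) to head (260,198) in V2, and coupler A from nose (90,360) to tail (120,480). Crop b shows coupler B from nose (155,345) to tail (130,465), coupler C from (340,375) to (364,495), the cell at (422,173), the pocket at (314,116) and the ball at (203,176). The tray spans (490,240) to (755,500).

Run:
```python
from h import *
A=lambda u,v,z:px('top',195+u/4,195+v/4,z)
B=lambda u,v,z:px('top',315+u/4,195+v/4,z)
def ax(n,a,b):
    d=a-b;print(n,'mid',((a+b)/2).round(4),'L',np.linalg.norm(d).round(4),'ang',np.degrees(np.arctan2(d[1],d[0])).round(1))
ax('A',A(89,356,.018),A(121,480,.015))
ax('B',B(155,340,.018),B(130,466,.015))
ax('C',B(340,370,.018),B(364,495,.015))
ax('blank',A(267,68,.045),A(259,203,.045))
print('dock',[A(*c,.010) for c in[(92,45),(455,58),(448,226),(82,212)]])
print('stops far top edges',[A(*c,.046) for c in[(95,47),(158,55),(238,57),(300,60),(383,62),(442,68)]])
print('Vfloor centre near', [A(*c,.020) for c in[(123,168),(408,179)]],'Vtop near corners',[A(*c,.034) for c in[(91,166),(155,170),(376,177),(436,180)]])
print('tray',[B(*c,.015) for c in[(490,252),(726,240),(755,486),(519,502)]])
print('deck',[B(*c,.020) for c in[(243,70),(452,63),(462,227),(252,233)]])
print('cell',B(422,172,.0277),'pocket',B(314,116,.018),'ball',B(203,175,.066))
```

```text
A mid [0.4147 0.2282 0.0165] L 0.0751 ang 17.0
B mid [ 0.4302 -0.0752  0.0165] L 0.0753 ang -10.5
C mid [ 0.4156 -0.1982  0.0165] L 0.074 ang 11.1
blank mid [0.5799 0.1392 0.045 ] L 0.0806 ang -1.1
dock [array([0.6403, 0.2488, 0.01  ]), array([0.6373, 0.0283, 0.01  ]), array([0.534, 0.03 , 0.01 ]), array([0.5375, 0.2494, 0.01  ])]
stops far top edges [array([0.6303, 0.24  , 0.046 ]), array([0.6264, 0.2027, 0.046 ]), array([0.6262, 0.1556, 0.046 ]), array([0.6253, 0.1191, 0.046 ]), array([0.6252, 0.0702, 0.046 ]), array([0.6224, 0.0354, 0.046 ])]
Vfloor centre near [array([0.563 , 0.2245, 0.02  ]), array([0.5602, 0.0544, 0.02  ])] Vtop near corners [array([0.5613, 0.2409, 0.034 ]), array([0.5597, 0.2031, 0.034 ]), array([0.5585, 0.0729, 0.034 ]), array([0.5575, 0.0375, 0.034 ])]
tray [array([ 0.5245, -0.2816,  0.015 ]), array([ 0.535 , -0.4229,  0.015 ]), array([ 0.3895, -0.4346,  0.015 ]), array([ 0.3773, -0.2959,  0.015 ])]
deck [array([ 0.6312, -0.1333,  0.02  ]), array([ 0.6384, -0.2594,  0.02  ]), array([ 0.5385, -0.2639,  0.02  ]), array([ 0.532 , -0.1389,  0.02  ])]
cell [ 0.5697 -0.2388  0.0277] pocket [ 0.6043 -0.1763  0.018 ] ball [ 0.5579 -0.1048  0.066 ]
```

Run:
```python
from h import *
go([.58,.1393,.30],89.1)
```

```text
shift [-503.4 -304.4  104. ] pos [0.2029 0.5909 0.4035] q6 -0.119
ycur 71.0 turn about tool z -18.1 (tool z down => sign flipped) [-0.001 -0.002 -1.   ]
```

>>> step_arm(
  commands=[
    [60,[-55,-33,5],-2],
    [60,[-110,-66,10],-5],
    [60,[-165,-100,20],-8],
    [60,[-220,-133,30],-12],
    [60,[-275,-166,40],-15],
    [60,[-330,-200,50],-18],
    [60,[-385,-233,60],-18],
    [60,[-440,-266,75],-18],
    [60,[-503,-304,90],-18],
    [60,[-503,-304,104],-18],
    [60,[-503,-304,104],-18],
    [60,[-503,-304,104],-18],
  ],
  squeeze=40,
)

```text
t: 1.6
tool_pos: [0.5796, 0.1406, 0.3005]
tool_rot: [-0.026, -3.141, -0.001]
contact_force: [0.0, 0.9, -0.4]
opening: 0.0513
grip_force: 0.0
```

Run:
```python
from h import *
go([.58,.1393,.206],89.1);snap('scene','s2.png',(220,160,440,325),3);snap('top','t2.png')
```

```text
shift [-0.5 -1.3 94.5] pos [0.5796 0.1406 0.3005] q6 -1.441
ycur 89.1 turn about tool z -0.0 (tool z down => sign flipped) [-0.001  0.    -1.   ]
```

View pics/s2.png

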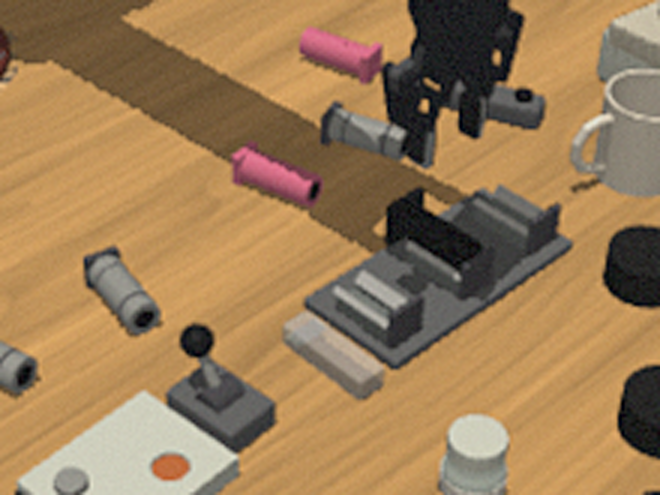

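The gripper hangs above the blank in the middle V and the couplers haven't moved. Descending to grip it.

>>> step_arm(
  commands=[
    [60,[-0.5,-1.3,40],0],
    [60,[-0.5,-1.3,75],0],
    [60,[-0.5,-1.3,94],0],
    [60,[-0.5,-1.3,94],0],
    [20,[-0.5,-1.3,94],0],
    [20,[-0.5,-1.3,94],0],
    [20,[-0.5,-1.3,94],0],
    [20,[-0.5,-1.3,94],0],
  ],
)

```text
t: 2.7
tool_pos: [0.5814, 0.1402, 0.2094]
tool_rot: [0.027, 3.138, 0.006]
contact_force: [-0.5, 5.4, 1.8]
opening: 0.0284
grip_force: 41.1
```

Run:
```python
from h import *
snap('scene','s3.png',(300,170,420,270),6)
go([.58,.1393,.206],89.1);o=monitor.get_obs();print(o['contact_force'],o['opening'],o['grip_force'])
```

```text
shift [ 1.4 -0.9  3.4] pos [0.5814 0.1402 0.2094] q6 -1.444
ycur 89.0 turn about tool z -0.1 (tool z down => sign flipped) [ 0.004  0.004 -1.   ]
[-0.10662408  4.80568359  2.39390984] 0.028206347327567483 41.126702427864075
```

View pics/s3.png

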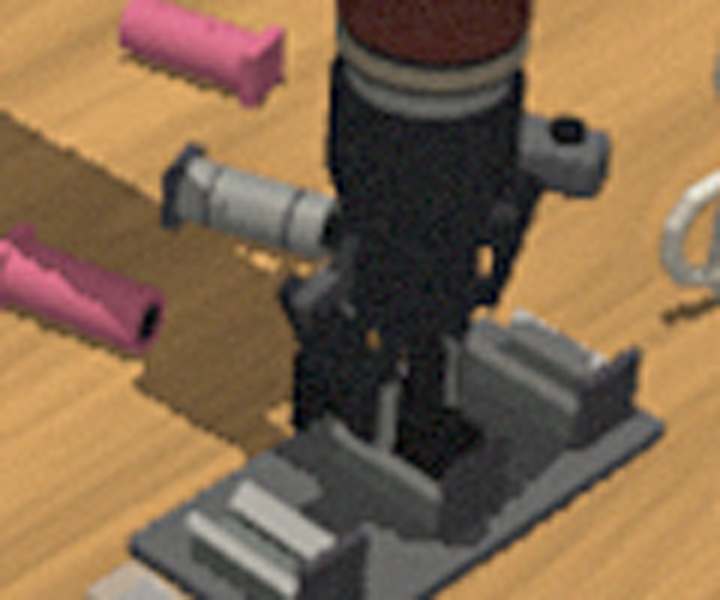

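>>> step_arm(
  commands=[
    [20,[0,0,-8],0],
    [20,[0,0,-20],0],
    [20,[0,0,-40],0],
    [20,[0,0,-60],0],
    [20,[0,0,-60],0],
  ],
)

```text
t: 3.38
tool_pos: [0.5816, 0.139, 0.2703]
tool_rot: [0.026, 3.136, 0.001]
contact_force: [0.4, 0.3, -1.0]
opening: 0.0284
grip_force: 26.4
```

Run:
```python
from h import *
snap('scene','s4.png',(300,150,420,250),6)
go([.4566,-.3588,.35],94.5);o=monitor.get_obs();print(o['contact_force'],o['opening'],o['grip_force'])
```

```text
shift [ 115.8 -499.7  -82. ] pos [0.5809 0.1389 0.2685] q6 -1.444
ycur 89.0 turn about tool z -5.5 (tool z down => sign flipped) [ 0.003  0.    -1.   ]
[ 0.10673554 -1.00629273 -0.94231118] 0.028818785978679158 26.428594887256622
```

View pics/s4.png

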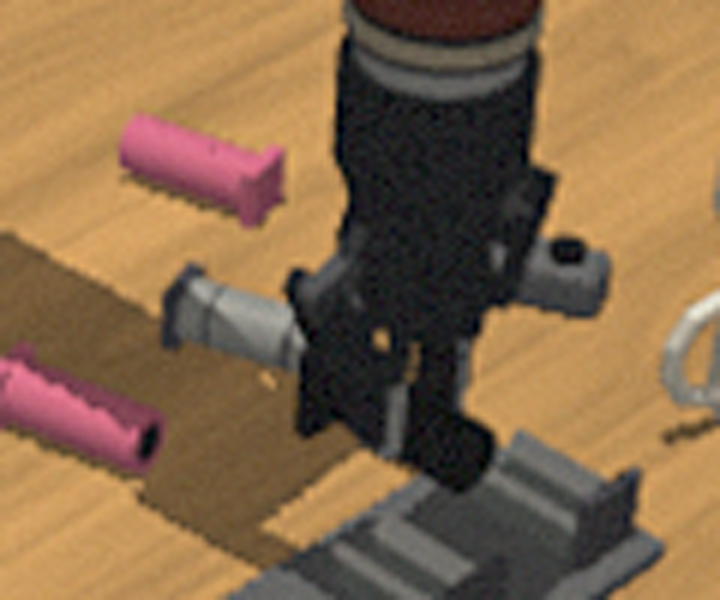

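The blank is lifted and held. I'll move it over the tray with a firmer grip.

>>> step_arm(
  commands=[
    [15,[5,-20,-40],0],
    [15,[15,-75,-80],-1],
    [15,[25,-125,-82],-2],
    [15,[37,-175,-82],-3],
    [15,[50,-225,-82],-4],
    [15,[62,-275,-82],-5],
    [15,[75,-325,-82],-5.5],
    [15,[90,-380,-82],-5.5],
    [15,[105,-440,-82],-5.5],
    [15,[116,-500,-60],-5.5],
    [15,[116,-500,-30],-5.5],
    [15,[116,-500,-10],-5.5],
  ],
  squeeze=60,
)

```text
t: 4.92
tool_pos: [0.4552, -0.3592, 0.2739]
tool_rot: [0.122, -3.137, -0.005]
contact_force: [0.4, 1.0, -0.5]
opening: 0.0277
grip_force: 61.8
```

Run:
```python
from h import *
go([.4566,-.3588,.193],94.5);o=monitor.get_obs();print(o['contact_force'],o['opening'],o['grip_force'])
```

```text
shift [-1.6  0.1 80.9] pos [ 0.4552 -0.3592  0.2739] q6 -2.445
ycur 94.5 turn about tool z -0.0 (tool z down => sign flipped) [-0.003  0.003 -1.   ]
[ 0.36899346  0.99572605 -0.46589608] 0.02773976626714138 61.80394649505615
```

>>> step_arm(
  commands=[
    [15,[0,0,40],0],
    [15,[0,0,68],0],
    [15,[0,0,77],0],
    [15,[0,0,81],0],
    [15,[0,0,81],0],
    [50,[0,0,81],0],
    [50,[0,0,81],0],
    [60,[0,0,81],0],
    [60,[0,0,40],0],
    [60,[0,0,-20],0],
    [60,[0,0,-60],0],
  ],
)

```text
t: 6.3
tool_pos: [0.4564, -0.3594, 0.3401]
tool_rot: [-0.124, 3.137, -0.004]
contact_force: [1.8, -0.9, 0.3]
opening: 0.0513
grip_force: 0.0
```

```bash
cat >> h.py <<'E'
def coup(r0,r1,c0,c1):
    "bright grey blob search in top image, window"
    im=cv2.imread('pics/raw_cur.png') if False else eyes.get_image('top')[:,:,::-1].copy()
    cv2.imwrite('pics/raw_cur.png',im)
    w=im[r0:r1,c0:c1];h=cv2.cvtColor(w,cv2.COLOR_BGR2HSV)
    m=((h[:,:,1]<60)).astype(np.uint8)
    m=cv2.morphologyEx(m,cv2.MORPH_OPEN,np.ones((3,3)))
    for i,s in enumerate(cv2.connectedComponentsWithStats(m)[2][1:]):
        if s[4]<80: continue
        lab=cv2.connectedComponents(m)[1]==i+1
        y,x=np.nonzero(lab);(cx,cy),(a,b),t=cv2.minAreaRect(np.c_[x,y].astype(np.float32))
        p=px('top',c0+cx,r0+cy,.016)
        bx=cv2.fitLine(np.c_[x,y].astype(np.float32),cv2.DIST_L2,0,.01,.01).ravel()
        d=px('top',c0+cx+bx[0]*10,r0+cy+bx[1]*10,.016)-p;d=d if d[0]>0 else -d
        print('blob',p[:2],'n',s[4],'ang',np.degrees(np.arctan2(d[1],d[0])).round(1),'size',round(a,1),round(b,1))
E
python3 - <<'E'
from h import *
coup(260,345,195,440)
c=cv2.imread('pics/raw_cur.png');cv2.imwrite('pics/c.png',cv2.resize(c[180:370,190:530],None,fx=2.3,fy=2.3))
E
```

```text
blob [ 0.4311 -0.074 ] n 401 ang -12.7 size 12.6 33.5
blob [0.416  0.2304] n 404 ang 18.4 size 33.4 12.7
blob [ 0.4162 -0.199 ] n 401 ang 11.7 size 33.2 12.5
```

View pics/c.png

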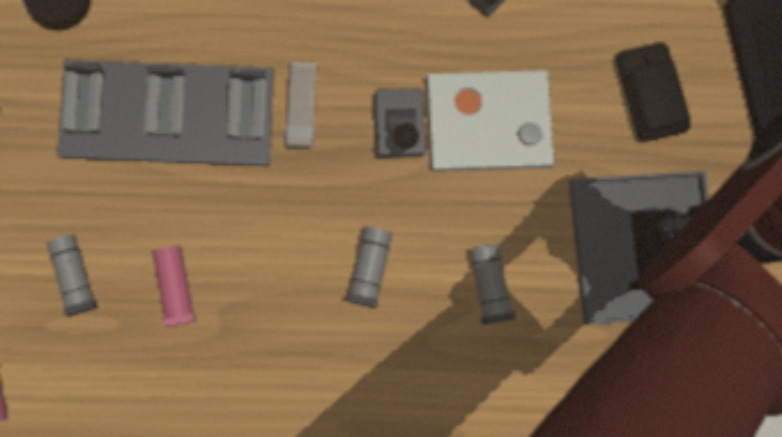

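The tray shot shows all three V-blocks empty and the couplers unmoved at (70,275), (370,267) and (490,283) in the crop. Coupler C is next.

Run:
```python
from h import *
go([.413,-.1990,.183],101.4)
```

```text
shift [ 32.8 165.9 161.4] pos [ 0.4574 -0.3604  0.3463] q6 -2.445
ycur 94.5 turn about tool z -6.9 (tool z down => sign flipped) [ 0.009 -0.009 -1.   ]
```

>>> step_arm(
  commands=[
    [60,[10,50,20],-2],
    [60,[20,105,60],-5],
    [60,[33,155,90],-7],
    [60,[33,166,110],-7],
    [60,[33,166,110],-7],
    [60,[33,166,110],-7],
  ],
)

```text
t: 7.1
tool_pos: [0.4108, -0.1972, 0.2281]
tool_rot: [-0.315, 3.124, -0.003]
contact_force: [0.7, 0.4, 0.3]
opening: 0.0513
grip_force: 0.0
```

Run:
```python
from h import *
go([.413,-.1990,.183],101.4)
coup(260,345,195,440)
c=cv2.imread('pics/raw_cur.png');cv2.imwrite('pics/c2.png',cv2.resize(c[180:370,190:530],None,fx=2.3,fy=2.3))
```

```text
shift [-1.7 -2.2 45.1] pos [ 0.4108 -0.1972  0.2281] q6 -2.383
ycur 101.5 turn about tool z 0.1 (tool z down => sign flipped) [ 0.002 -0.002 -1.   ]
blob [ 0.4909 -0.2165] n 101 ang -39.5 size 6.5 19.7
blob [ 0.4311 -0.0744] n 404 ang -13.0 size 12.6 33.4
blob [0.4162 0.2302] n 407 ang 18.4 size 33.4 12.2
```

>>> step_arm(
  commands=[
    [60,[-1,-1.5,25],0],
    [60,[-1,-1.5,36],0],
    [60,[-1,-1.5,39],0],
    [60,[-1,-1.5,39],0],
    [60,[-1,-1.5,39],0],
  ],
)

```text
t: 7.78
tool_pos: [0.4117, -0.1978, 0.1885]
tool_rot: [-0.316, 3.125, -0.001]
contact_force: [0.7, 0.9, -0.0]
opening: 0.0516
grip_force: 0.0
```

Run:
```python
from h import *
go([.413,-.1990,.183],101.4)
```

```text
shift [-1.  -1.4  5.5] pos [ 0.4117 -0.1978  0.1885] q6 -2.383
ycur 101.5 turn about tool z 0.1 (tool z down => sign flipped) [ 0.001 -0.001 -1.   ]
```

>>> step_arm(
  commands=[
    [60,[-1,-1.4,5.5],0],
    [60,[-1,-1.4,5.5],0],
    [15,[-1,-1.4,5.5],0],
    [15,[-1,-1.4,5.5],0],
    [15,[-1,-1.4,5.5],0],
    [15,[-1,-1.4,5.5],0],
    [15,[-1,-1.4,5.5],0],
    [15,[-1,-1.4,-10],0],
    [15,[-1,-1.4,-50],0],
    [15,[-1,-1.4,-90],0],
    [15,[-1,-1.4,-130],0],
    [15,[-1,-1.4,-130],0],
  ],
)

```text
t: 9.28
tool_pos: [0.4135, -0.1992, 0.322]
tool_rot: [-0.315, 3.119, -0.008]
contact_force: [0.2, -0.4, -1.8]
opening: 0.0272
grip_force: 59.5
```

Run:
```python
from h import *
o=monitor.get_obs();print(o['contact_force'],o['opening'],o['grip_force'])
go([.576,.0544,.30],89.1)
coup(260,345,195,440)
```

```text
[ 0.171143   -0.37626539 -1.77742726] 0.02724653667052584 59.4654107093811
shift [-209.9  216.1   21.9] pos [ 0.4135 -0.1992  0.322 ] q6 -2.384
ycur 101.5 turn about tool z 12.4 (tool z down => sign flipped) [ 0.007 -0.005 -1.   ]
blob [ 0.4945 -0.2362] n 139 ang -35.8 size 7.2 28.4
blob [ 0.4312 -0.0747] n 397 ang -12.4 size 12.1 33.3
blob [0.4162 0.2302] n 403 ang 18.9 size 33.4 12.2
```

>>> step_arm(
  commands=[
    [15,[-20,20,-5],2],
    [15,[-55,55,-5],4],
    [15,[-90,92,-5],6],
    [15,[-125,128,-5],8],
    [15,[-160,165,0],10],
    [15,[-190,196,10],12],
    [15,[-206,216,22],12.4],
    [15,[-206,216,40],12.4],
    [15,[-206,216,60],12.4],
    [15,[-206,216,70],12.4],
    [15,[-206,216,70],12.4],
  ],
)

```text
t: 10.7
tool_pos: [0.5705, 0.0535, 0.2461]
tool_rot: [-0.025, -3.139, 0.0]
contact_force: [0.5, -0.1, -1.6]
opening: 0.0278
grip_force: 59.6
```

Run:
```python
from h import *
o=monitor.get_obs();print(o['contact_force'],o['opening'],o['grip_force'])
go([.5717,.0545,.209],89.1)
snap('scene','s5.png',(270,150,410,290),4)
```

```text
[ 0.49164299 -0.0913797  -1.64187112] 0.027752069476017167 59.57609474658966
shift [-1.3  1.1 37.1] pos [0.5705 0.0535 0.2461] q6 -1.591
ycur 89.1 turn about tool z -0.0 (tool z down => sign flipped) [-0.003  0.    -1.   ]
```

View pics/s5.png

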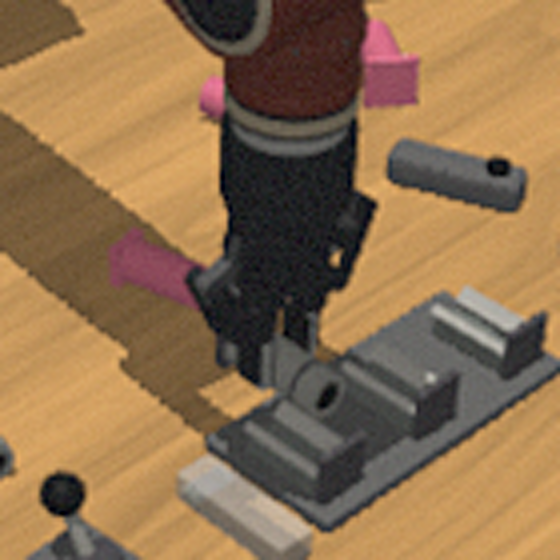

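The coupler is held level over V3 and clear of the tip case, so I'm lowering it.

>>> step_arm(
  commands=[
    [15,[-1.3,1.1,20],0],
    [15,[-1.3,1.1,30],0],
    [15,[-1.3,1.1,35],0],
    [15,[-1.3,1.1,37],0],
    [15,[-1.3,1.1,37],0],
  ],
)

```text
t: 11.38
tool_pos: [0.5727, 0.0553, 0.2108]
tool_rot: [0.023, 3.141, -0.0]
contact_force: [0.4, 0.2, -1.2]
opening: 0.0275
grip_force: 59.6
```

>>> step_arm(
  commands=[
    [15,[0,0,2],0],
    [15,[0,0,3],0],
    [15,[0,0,3],0],
    [15,[0,0,3],0],
  ],
)

```text
t: 11.88
tool_pos: [0.5728, 0.0554, 0.2083]
tool_rot: [0.023, 3.141, 0.001]
contact_force: [-1.0, 2.3, 2.5]
opening: 0.0276
grip_force: 59.9
```

>>> step_arm(
  commands=[
    [50,[0,0,3],0],
    [50,[0,0,3],0],
    [50,[0,0,2],0],
    [50,[0,0,-20],0],
    [50,[0,0,-45],0],
    [0,[30,0,-45],0],
    [0,[61,0,-45],0],
    [0,[61,0,-30],0],
    [0,[61,0,0],0],
    [0,[61,0,5],0],
    [0,[61,0,5],0],
  ],
)

```text
t: 13.25
tool_pos: [0.5119, 0.0561, 0.2024]
tool_rot: [-0.023, -3.141, 0.0]
contact_force: [0.1, -0.5, 0.2]
opening: -0.0002
grip_force: 0.0
```

Run:
```python
from h import *
go([.5287,.0551,.205],89.1)
coup(260,345,195,440)
```

```text
shift [-16.8  -0.8  -2.6] pos [0.5119 0.0561 0.2024] q6 -1.591
ycur 89.1 turn about tool z 0.0 (tool z down => sign flipped) [-0.001 -0.    -1.   ]
blob [ 0.431  -0.0744] n 398 ang -12.0 size 12.2 33.5
blob [0.416  0.2304] n 406 ang 18.4 size 33.5 12.7
```

>>> step_arm(
  commands=[
    [0,[-8,-1,-2],0],
    [0,[-11,-1,-2],0],
    [0,[-14,-1,-2],0],
    [0,[-17,-1,-2],0],
    [0,[-19,-1,-2],0],
    [0,[-19,-1,-2],0],
  ],
)

```text
t: 14.05
tool_pos: [0.5306, 0.0549, 0.2046]
tool_rot: [0.023, 3.141, -0.0]
contact_force: [-1.4, -0.5, 1.8]
opening: -0.0002
grip_force: 0.8
```

>>> step_arm(
  commands=[
    [0,[-2,0,0],0],
    [0,[-3,0,0],0],
    [0,[-4,0,0],0],
    [0,[-4,0,0],0],
  ],
)

```text
t: 14.55
tool_pos: [0.5325, 0.0549, 0.2041]
tool_rot: [-0.023, -3.131, 0.0]
contact_force: [-16.3, -0.9, 11.9]
opening: -0.0001
grip_force: 7.9
```

>>> step_arm(
  commands=[
    [0,[2,0,0],0],
    [0,[10,0,0],0],
    [0,[15,0,-20],0],
    [0,[10,0,-60],0],
    [0,[-20,0,-60],0],
    [0,[-48,0,-60],0],
    [0,[-48,0,-45],0],
    [0,[-48,0,-30],0],
    [0,[-48,0,-26],0],
    [0,[-48,0,-24],0],
    [0,[-48,0,-24],0],
  ],
)

```text
t: 15.92
tool_pos: [0.5818, 0.0542, 0.2284]
tool_rot: [-0.023, -3.141, -0.0]
contact_force: [-0.2, 0.5, 0.8]
opening: -0.0
grip_force: 0.5
```

Run:
```python
from h import *
go([.416,.2303,.32],108.4)
o=monitor.get_obs();print(o['contact_force'])
```

```text
shift [168.4 173.6 -91.4] pos [0.5818 0.0542 0.2284] q6 -1.59
ycur 89.2 turn about tool z -19.2 (tool z down => sign flipped) [-0.001  0.    -1.   ]
[-0.1876994   0.45628684  0.82973685]
```

>>> step_arm(
  commands=[
    [0,[0,0,2],0],
    [0,[0,0,2],0],
    [0,[0,0,2],0],
  ],
)

```text
t: 16.3
tool_pos: [0.5822, 0.0542, 0.2282]
tool_rot: [-0.023, -3.14, -0.0]
contact_force: [-7.2, 0.1, 11.5]
opening: -0.0001
grip_force: 5.7
```

>>> step_arm(
  commands=[
    [0,[0,0,-30],0],
    [30,[30,30,-92],-3],
    [60,[75,75,-100],-8],
    [60,[115,120,-100],-15],
    [60,[155,160,-90],-19],
    [60,[168,173,-40],-19],
    [60,[168,173,-20],-19],
    [60,[168,173,-5],-19],
    [60,[168,173,-5],-19],
    [60,[168,173,-5],-19],
  ],
)

```text
t: 17.55
tool_pos: [0.4179, 0.2295, 0.2328]
tool_rot: [-0.494, 3.101, 0.001]
contact_force: [1.3, -0.4, 0.2]
opening: 0.0515
grip_force: 0.0
```

Run:
```python
from h import *
go([.413,.2295,.183],108.4)
c=eyes.get_image('top')[:,:,::-1];cv2.imwrite('pics/raw_t6.png',c)
d=eyes.get_image('scene')[:,:,::-1];cv2.imwrite('pics/raw_s6.png',d)
a=cv2.resize(c[195:345,195:335],None,fx=3.5,fy=3.5,interpolation=cv2.INTER_CUBIC)[:490]
b=cv2.resize(d[215:285,310:350],None,fx=7,fy=7,interpolation=cv2.INTER_CUBIC)
cv2.imwrite('pics/c6.png',np.hstack([a[:490],b]))
```

```text
shift [ 4.8  1.5 49.8] pos [0.4179 0.2295 0.2328] q6 -1.541
ycur 108.1 turn about tool z -0.3 (tool z down => sign flipped) [ 0.002  0.001 -1.   ]
```

View pics/c6.png

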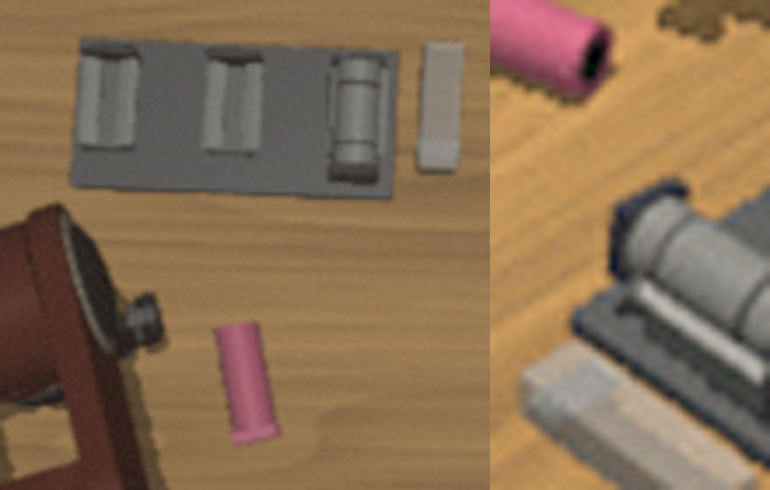

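Coupler C sits level in V3 with its nose at the stop. Coupler A is next.

>>> step_arm(
  commands=[
    [60,[4.8,1.2,25],-0.3],
    [60,[4.8,1.2,44],-0.3],
    [60,[4.8,1.2,48],-0.3],
    [60,[4.8,1.2,48],-0.3],
    [60,[4.8,1.2,48],-0.3],
  ],
)

```text
t: 18.27
tool_pos: [0.4129, 0.2294, 0.1849]
tool_rot: [-0.503, 3.099, 0.001]
contact_force: [-1.1, -0.2, 0.0]
opening: 0.0514
grip_force: 0.0
```

Run:
```python
from h import *
go([.413,.2295,.183],108.4)
```

```text
shift [-0.1  0.   1.9] pos [0.4129 0.2294 0.1849] q6 -1.543
ycur 108.4 turn about tool z 0.0 (tool z down => sign flipped) [ 0.002  0.001 -1.   ]
```

>>> step_arm(
  commands=[
    [60,[0,0,2],0],
    [60,[0,0,2],0],
    [15,[0,0,2],0],
    [15,[0,0,2],0],
    [15,[0,0,2],0],
    [15,[0,0,2],0],
    [15,[0,0,2],0],
    [15,[0,0,-15],0],
    [15,[0,0,-55],0],
    [15,[0,0,-95],0],
    [15,[0,0,-100],0],
    [15,[0,0,-100],0],
  ],
)

```text
t: 19.77
tool_pos: [0.4118, 0.2291, 0.2832]
tool_rot: [0.503, -3.1, 0.0]
contact_force: [0.3, 0.3, -2.1]
opening: 0.028
grip_force: 59.4
```

Run:
```python
from h import *
o=monitor.get_obs();print(o['contact_force'],o['opening'],o['grip_force'])
go([.574,.2245,.246],89.1)
```

```text
[ 0.31161478  0.30912786 -2.08408969] 0.02800977491250969 59.3743497133255
shift [-152.4  -55.7   37.1] pos [0.4118 0.2291 0.2832] q6 -1.543
ycur 108.4 turn about tool z 19.3 (tool z down => sign flipped) [-0.001 -0.    -1.   ]
```

>>> step_arm(
  commands=[
    [15,[-25,-8,-5],4],
    [15,[-65,-22,-5],9],
    [15,[-105,-36,0],14],
    [15,[-138,-50,10],19],
    [15,[-152,-56,25],19.3],
    [15,[-152,-56,37],19.3],
    [15,[-152,-56,37],19.3],
    [15,[-152,-56,37],19.3],
  ],
)

```text
t: 20.78
tool_pos: [0.5733, 0.2244, 0.2464]
tool_rot: [-0.022, -3.141, 0.0]
contact_force: [0.9, -1.4, -1.0]
opening: 0.028
grip_force: 59.4
```

Run:
```python
from h import *
o=monitor.get_obs();print(o['contact_force'],o['opening'],o['grip_force'])
go([.574,.2247,.2085],89.1)
```

```text
[ 0.85887265 -1.38290331 -1.04613372] 0.028036566576866036 59.43165063858032
shift [-0.7  0.3 37.9] pos [0.5733 0.2244 0.2464] q6 -1.304
ycur 89.2 turn about tool z 0.1 (tool z down => sign flipped) [-0.001 -0.    -1.   ]
```

>>> step_arm(
  commands=[
    [15,[-0.7,0.3,18],0],
    [15,[-0.7,0.3,30],0],
    [15,[-0.7,0.3,35],0],
    [15,[-0.7,0.3,38],0],
    [15,[-0.7,0.3,39],0],
    [15,[-0.7,0.3,39],0],
  ],
)

```text
t: 21.52
tool_pos: [0.575, 0.2249, 0.2083]
tool_rot: [0.023, 3.141, 0.002]
contact_force: [-2.0, 2.8, 0.7]
opening: 0.0282
grip_force: 59.7
```

>>> step_arm(
  commands=[
    [50,[0,0,0],0],
    [50,[0,0,0],0],
    [50,[0,0,0],0],
    [50,[0,0,-20],0],
    [50,[0,0,-45],0],
    [0,[30,0,-45],0],
    [0,[61,0,-45],0],
    [0,[61,0,-30],0],
    [0,[61,0,-10],0],
    [0,[61,0,2],0],
    [0,[61,0,2],0],
    [0,[52,0,2],0],
  ],
)

```text
t: 23.02
tool_pos: [0.5232, 0.2253, 0.2056]
tool_rot: [-0.023, -3.141, 0.0]
contact_force: [0.2, -0.8, -0.0]
opening: -0.0002
grip_force: 0.0
```

>>> step_arm(
  commands=[
    [0,[-4,0,0],0],
    [0,[-7,0,0],0],
    [0,[-10,0,0],0],
    [0,[-12,0,0],0],
    [0,[-13,0,0],0],
  ],
)

```text
t: 23.65
tool_pos: [0.5348, 0.2252, 0.2057]
tool_rot: [-0.023, -3.136, 0.001]
contact_force: [-11.3, -1.3, 8.5]
opening: -0.0003
grip_force: 5.7
```

Hard contact came at the predicted position. Now I'll press it from above.

>>> step_arm(
  commands=[
    [0,[-1,0,0],0],
    [0,[8,0,0],0],
    [0,[15,0,-20],0],
    [0,[10,0,-60],0],
    [0,[-20,0,-60],0],
    [0,[-48,0,-60],0],
    [0,[-48,0,-45],0],
    [0,[-48,0,-30],0],
    [0,[-48,0,-25],0],
    [0,[-48,0,-22],0],
    [0,[-48,0,-21],0],
  ],
)

```text
t: 25.02
tool_pos: [0.5829, 0.2245, 0.2282]
tool_rot: [-0.022, -3.138, 0.002]
contact_force: [-9.5, -2.4, 14.7]
opening: -0.0003
grip_force: 7.8
```

>>> step_arm(
  commands=[
    [0,[0,0,0],0],
    [0,[0,0,-30],0],
    [30,[0,-30,-80],0],
    [60,[30,-80,-90],5],
    [60,[60,-130,-90],10],
    [60,[60,-130,-90],10],
  ],
)

```text
t: 25.78
tool_pos: [0.5195, 0.0933, 0.3154]
tool_rot: [-0.302, -3.125, 0.001]
contact_force: [-0.3, 1.0, 0.4]
opening: 0.0513
grip_force: 0.0
```

Run:
```python
from h import *
coup(230,345,195,440)
go([.4275,-.0740,.228],77.7)
```

```text
blob [0.5588 0.2395] n 162 ang -1.4 size 8.5 18.4
blob [0.5701 0.0009] n 160 ang -9.9 size 13.0 11.0
blob [ 0.5676 -0.1046] n 295 ang 85.0 size 17.0 21.0
blob [ 0.5625 -0.1993] n 1258 ang -88.6 size 23.0 54.0
blob [0.5559 0.0377] n 107 ang -5.2 size 20.0 6.0
blob [ 0.4309 -0.0746] n 397 ang -12.2 size 12.0 33.5
shift [  59.3 -183.    88. ] pos [0.5205 0.0944 0.316 ] q6 -1.341
ycur 79.0 turn about tool z 1.3 (tool z down => sign flipped) [-0.001  0.    -1.   ]
```

>>> step_arm(
  commands=[
    [60,[15,-50,0],0.5],
    [60,[35,-105,10],1],
    [60,[50,-155,40],1],
    [60,[59,-183,70],1],
    [60,[59,-183,88],1],
    [60,[59,-183,110],1],
    [60,[59,-183,126],1],
    [60,[59,-183,131],1],
    [60,[59,-183,131],1],
    [60,[59,-183,131],1],
  ],
)

```text
t: 27.08
tool_pos: [0.43, -0.0734, 0.1866]
tool_rot: [0.324, 3.123, -0.001]
contact_force: [-0.5, 0.2, 1.2]
opening: 0.0511
grip_force: 0.0
```

Run:
```python
from h import *
go([.428,-.0740,.183],78)
```

```text
shift [ 1.9 -1.   3.6] pos [ 0.43   -0.0734  0.1866] q6 -1.704
ycur 78.2 turn about tool z 0.2 (tool z down => sign flipped) [ 0.002 -0.001 -1.   ]
```

>>> step_arm(
  commands=[
    [60,[2,-1,3.5],0],
    [60,[2,-1,3.5],0],
    [15,[2,-1,3.5],0],
    [15,[2,-1,3.5],0],
    [15,[2,-1,3.5],0],
    [15,[2,-1,3.5],0],
    [15,[2,-1,3.5],0],
    [15,[2,-1,-15],0],
    [15,[2,-1,-55],0],
    [15,[2,-1,-95],0],
    [15,[2,-1,-100],0],
    [15,[2,-1,-100],0],
  ],
)

```text
t: 28.58
tool_pos: [0.4268, -0.0737, 0.2844]
tool_rot: [-0.324, -3.123, -0.001]
contact_force: [-0.2, 0.6, -1.6]
opening: 0.0276
grip_force: 59.4
```

Run:
```python
from h import *
o=monitor.get_obs();print(o['contact_force'],o['opening'],o['grip_force'])
go([.573,.1395,.246],89.1)
```

```text
[-0.20397619  0.55265787 -1.60490504] 0.027641608337903825 59.384159445762634
shift [-99.3 238.7  38.3] pos [ 0.4268 -0.0737  0.2844] q6 -1.707
ycur 78.1 turn about tool z -11.0 (tool z down => sign flipped) [-0.001  0.001 -1.   ]
```

>>> step_arm(
  commands=[
    [15,[-15,30,-15],-2],
    [15,[-35,80,-20],-5],
    [15,[-55,130,-20],-8],
    [15,[-75,180,-20],-11],
    [15,[-95,230,-15],-11],
    [15,[-99,239,5],-11],
    [15,[-99,239,25],-11],
    [15,[-99,239,38],-11],
    [15,[-99,239,38],-11],
    [15,[-99,239,38],-11],
  ],
)

```text
t: 29.82
tool_pos: [0.5734, 0.1391, 0.2483]
tool_rot: [0.025, 3.141, 0.0]
contact_force: [-1.2, 0.0, -2.1]
opening: 0.0277
grip_force: 59.7
```

Run:
```python
from h import *
o=monitor.get_obs();print(o['contact_force'],o['opening'],o['grip_force'])
go([.573,.1397,.2085],89.1)
```

```text
[-1.15799085  0.00390961 -2.1218652 ] 0.02772062165174725 59.728079438209534
shift [ 0.4  0.6 39.8] pos [0.5734 0.1391 0.2483] q6 -1.443
ycur 89.1 turn about tool z -0.0 (tool z down => sign flipped) [ 0.001  0.    -1.   ]
```

>>> step_arm(
  commands=[
    [15,[0.4,0.6,18],0],
    [15,[0.4,0.6,30],0],
    [15,[0.4,0.6,36],0],
    [15,[0.4,0.6,39],0],
    [15,[0.4,0.6,40],0],
    [15,[0.4,0.6,40],0],
  ],
)

```text
t: 30.58
tool_pos: [0.5731, 0.1407, 0.2082]
tool_rot: [0.023, 3.141, 0.001]
contact_force: [-1.4, 2.7, 0.5]
opening: 0.028
grip_force: 60.0
```

>>> step_arm(
  commands=[
    [50,[0,0,0],0],
    [50,[0,0,0],0],
    [50,[0,0,0],0],
    [50,[0,0,-20],0],
    [50,[0,0,-45],0],
    [0,[30,0,-45],0],
    [0,[61,0,-45],0],
    [0,[61,0,-30],0],
    [0,[61,0,-10],0],
    [0,[61,0,2],0],
    [0,[61,0,2],0],
    [0,[52,0,2],0],
  ],
)

```text
t: 32.08
tool_pos: [0.5215, 0.1411, 0.2061]
tool_rot: [0.023, 3.141, 0.0]
contact_force: [-0.1, -0.0, -0.0]
opening: -0.0001
grip_force: 0.0
```

>>> step_arm(
  commands=[
    [0,[-4,0,0],0],
    [0,[-7,0,0],0],
    [0,[-10,0,0],0],
    [0,[-12,0,0],0],
    [0,[-13,0,0],0],
  ],
)

```text
t: 32.7
tool_pos: [0.5332, 0.1409, 0.2055]
tool_rot: [-0.023, -3.137, 0.0]
contact_force: [-9.3, -0.6, 6.7]
opening: 0.0002
grip_force: 4.9
```

>>> step_arm(
  commands=[
    [0,[-1.5,0,0],0],
    [0,[8,0,0],0],
    [0,[15,0,-20],0],
    [0,[10,0,-60],0],
    [0,[-20,0,-60],0],
    [0,[-48,0,-60],0],
    [0,[-48,0,-45],0],
    [0,[-48,0,-30],0],
    [0,[-48,0,-25],0],
    [0,[-48,0,-22],0],
    [0,[-48,0,-21],0],
  ],
)

```text
t: 34.08
tool_pos: [0.5809, 0.1403, 0.2281]
tool_rot: [-0.022, -3.137, 0.001]
contact_force: [-10.0, -1.6, 16.9]
opening: 0.0003
grip_force: 8.7
```

>>> step_arm(
  commands=[
    [0,[0,0,0],0],
    [0,[0,0,-30],0],
    [0,[20,-20,-80],0],
    [0,[75,-20,-110],0],
    [0,[130,-40,-120],0],
    [0,[180,-80,-120],0],
    [0,[180,-80,-120],0],
  ],
)

```text
t: 34.95
tool_pos: [0.3972, 0.062, 0.3451]
tool_rot: [0.026, 3.141, -0.001]
contact_force: [0.9, -0.1, 0.6]
opening: 0.0001
grip_force: 0.0
```

Run:
```python
from h import *
c=eyes.get_image('top')[:,:,::-1];cv2.imwrite('pics/raw_t7.png',c)
d=eyes.get_image('scene')[:,:,::-1];cv2.imwrite('pics/raw_s7.png',d)
f=lambda i,s:cv2.resize(i,None,fx=s,fy=s,interpolation=cv2.INTER_CUBIC)
a=f(c[195:265,210:470],3)            # 780x210
b=f(d[215:290,305:415],4.2)[:,:462]           # 462x315
e=f(c[250:325,430:510],4.2)[:,:318]
h=min(b.shape[0],e.shape[0])
r=np.hstack([b[:h],e[:h]]);r=np.pad(r,((0,0),(0,max(0,780-r.shape[1])),(0,0)))[:,:780]
cv2.imwrite('pics/c7.png',np.vstack([a,r]))
print(monitor.get_obs()['tool_pos'])
```

```text
[0.40000616 0.06271884 0.34650801]
```

View pics/c7.png

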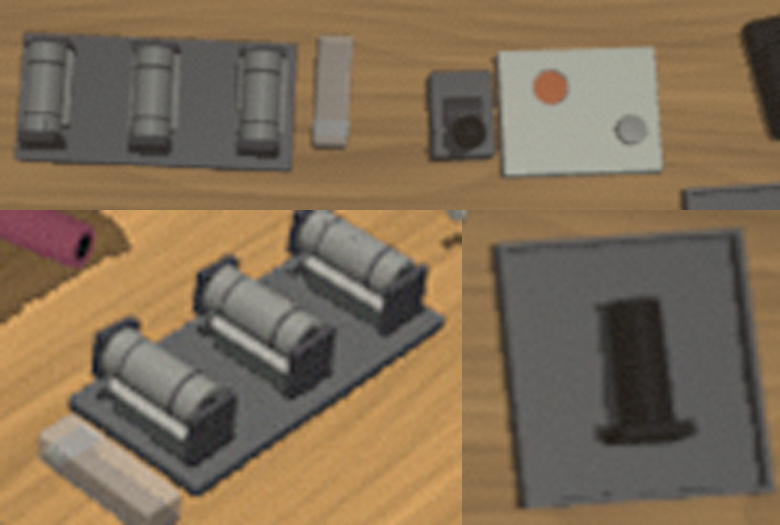

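All three couplers sit home in their V-blocks and the blank lies in the tray. I'll push the cell with the two slightly open fingertips nested behind it. First I'm refining the cell and pocket positions.

Run:
```python
from h import *
im=cv2.imread('pics/raw_t7.png')
w=im[205:255,372:435];h=cv2.cvtColor(w,cv2.COLOR_BGR2HSV)
m=(h[:,:,1]>100)&(h[:,:,0]<15)&(h[:,:,2]>110);n,l,s,c=cv2.connectedComponentsWithStats(m.astype(np.uint8));i=1+s[1:,4].argmax();print('pocket',px('top',372+c[i][0],205+c[i][1],.0175),s[i])
m=(h[:,:,2]<150)&(h[:,:,1]<60);m[:25]=0;m[:,:30]=0;m[45:]=0
n,l,s,c=cv2.connectedComponentsWithStats(m.astype(np.uint8));i=1+s[1:,4].argmax();print('cell',px('top',372+c[i][0],205+c[i][1],.026),s[i])
go([.5520,-.2703,.25],-29)
```

```text
pocket [ 0.6052 -0.1753  0.0175] [16 14 11 11 90]
cell [ 0.5705 -0.2372  0.026 ] [42 28 12 11 93]
shift [-157.  -330.6   96.7] pos [0.4    0.0627 0.3465] q6 -1.584
ycur 89.1 turn about tool z -61.9 (tool z down => sign flipped) [ 0.001  0.    -1.   ]
```

>>> step_arm(
  commands=[
    [16,[-10,-30,0],10],
    [16,[-20,-60,0],20],
    [16,[-30,-90,0],30],
    [16,[-45,-120,0],40],
    [16,[-60,-150,0],50],
    [16,[-75,-180,0],60],
    [16,[-90,-210,0],70],
    [16,[-105,-240,10],80],
    [16,[-120,-270,30],90],
    [16,[-140,-300,60],100],
    [16,[-157,-330,90],110],
    [16,[-157,-330,97],118],
  ],
)

```text
t: 36.55
tool_pos: [0.5541, -0.2708, 0.2452]
tool_rot: [-2.705, -1.588, 0.004]
contact_force: [0.7, 0.2, 0.9]
opening: 0.0137
grip_force: 0.0
```

Run:
```python
from h import *
go([.5520,-.2695,.196],-29)
```

```text
shift [ 0.1 -2.2 49.3] pos [ 0.5541 -0.2708  0.2452] q6 -0.066
ycur -29.2 turn about tool z -0.2 (tool z down => sign flipped) [-0.004  0.003 -1.   ]
```

>>> step_arm(
  commands=[
    [16,[0,-2,25],0],
    [16,[0,-2,42],0],
    [16,[0,-2,48],0],
    [16,[0,-2,49],0],
    [16,[0,-2,49],0],
  ],
)

```text
t: 37.17
tool_pos: [0.5515, -0.2687, 0.2017]
tool_rot: [2.703, 1.597, 0.001]
contact_force: [0.4, 0.2, -0.1]
opening: 0.0137
grip_force: 0.0
```

Run:
```python
from h import *
go([.5700,-.2372,.1955],-29)
snap('scene','s8.png',(215,260,325,350),6)
go([.6052,-.1753,.1955],-29)
```

```text
shift [36.5  1.   6.2] pos [ 0.5515 -0.2687  0.2017] q6 -0.071
ycur -28.8 turn about tool z 0.2 (tool z down => sign flipped) [ 0.001 -0.001 -1.   ]
shift [107.8   1.9   6.3] pos [ 0.5515 -0.2687  0.2018] q6 -0.071
ycur -28.9 turn about tool z 0.1 (tool z down => sign flipped) [ 0.002 -0.001 -1.   ]
```

View pics/s8.png

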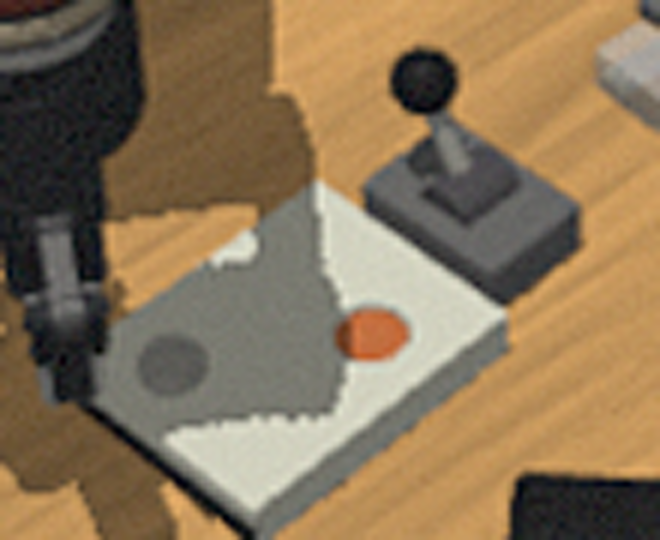

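The cell at (172,365) in the crop lies between the fingertips and the pocket at (375,333). I'll lower to deck height and start pushing.

>>> step_arm(
  commands=[
    [16,[3,1.2,4],0],
    [16,[8,1.2,6],0],
    [16,[14,1.2,6],0],
    [16,[20,1.4,6],0],
    [16,[26,1.4,6],0],
    [16,[32,1.4,6],0],
    [16,[38,1.4,6],0],
    [16,[38,1.4,6],0],
  ],
)

```text
t: 38.22
tool_pos: [0.5708, -0.2355, 0.1947]
tool_rot: [2.704, 1.599, 0.0]
contact_force: [-0.0, -0.5, 0.0]
opening: 0.0137
grip_force: 0.0
```

Run:
```python
from h import *
snap('scene','s9.png',(215,260,325,350),6)
go([.6052,-.1753,.1955],-29)
```

```text
shift [69.5  1.1 -0.8] pos [ 0.5707 -0.2357  0.1947] q6 -0.009
ycur -28.8 turn about tool z 0.2 (tool z down => sign flipped) [-0. -0. -1.]
```

View pics/s9.png

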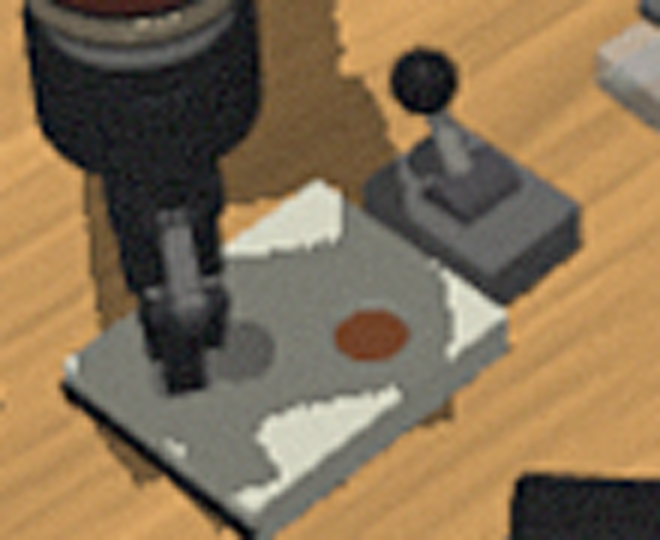

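The cell is moving ahead of the fingers at crop (242,350), with the pocket at (372,335). I'll measure the nest offset and continue.

Run:
```python
from h import *
c=px('scene',215+243/6,260+348/6,.0265);p=px('scene',215+372/6,260+335/6,.0165)
print(c,p,(p-c)[:2],np.linalg.norm((p-c)[:2]))
t=monitor.get_obs()['tool_pos'];d=np.array([np.cos(np.radians(61.1)),np.sin(np.radians(61.1))]);n=np.array([d[1],-d[0]])
print('cell rel TCP along,lat',(c-t)[:2]@d,(c-t)[:2]@n,'pocket',(p-t)[:2]@d,(p-t)[:2]@n)
```

```text
[ 0.5848 -0.2161  0.0265] [ 0.6048 -0.1733  0.0165] [0.02   0.0428] 0.04724235387869659
cell rel TCP along,lat 0.023954426118966383 0.0028549971503809934 pocket 0.07108995553966718 -0.00032019831293272243
```

>>> step_arm(
  commands=[
    [16,[7,0,-0.5],0],
    [16,[14,0,-0.5],0],
    [16,[21,0.2,-0.5],0],
    [16,[28,0.3,-0.5],0],
    [16,[34,0.3,-0.5],0],
    [16,[39,0.3,-0.5],0],
    [16,[43,0.3,-0.5],0],
    [16,[45,0.3,-0.5],0],
    [16,[45,0.3,-0.5],0],
  ],
)

```text
t: 39.4
tool_pos: [0.5926, -0.1966, 0.1952]
tool_rot: [-2.705, -1.598, 0.0]
contact_force: [0.6, 0.5, -0.7]
opening: 0.0136
grip_force: 0.0
```

Run:
```python
from h import *
snap('scene','s10.png',(215,260,325,350),6)
im=cv2.imread('pics/raw_s10.png');h=cv2.cvtColor(im,cv2.COLOR_BGR2HSV)[300:335,255:300]
m=(h[:,:,1]>100)&(h[:,:,0]<12);y,x=np.nonzero(m);print('orange',m.sum(),(255+x.mean(),300+y.mean()) if m.sum() else 0, (255+x.min(),255+x.max(),300+y.min(),300+y.max()) if m.sum() else 0)
im=cv2.imread('pics/raw_s9.png');h=cv2.cvtColor(im,cv2.COLOR_BGR2HSV)[300:335,255:300]
m=(h[:,:,1]>100)&(h[:,:,0]<12);y,x=np.nonzero(m);print('before',m.sum(),255+x.mean(),300+y.mean(),x.min()+255,x.max()+255)
```

```text
orange 14 (np.float64(280.2857142857143), np.float64(316.42857142857144)) (np.int64(277), np.int64(282), np.int64(313), np.int64(319))
before 68 276.2647058823529 315.5147058823529 271 282
```

>>> step_arm(
  commands=[
    [16,[1.5,0,0],0],
    [16,[3,0,0],0],
    [16,[4,0,0],0],
    [16,[4,0,0],0],
  ],
)

```text
t: 39.95
tool_pos: [0.5945, -0.1931, 0.1952]
tool_rot: [-2.705, -1.598, 0.0]
contact_force: [-0.9, 0.5, 0.0]
opening: 0.0137
grip_force: 0.0
```

Run:
```python
from h import *
snap('scene','s11.png',(215,260,325,350),6)
im=cv2.imread('pics/raw_s11.png');h=cv2.cvtColor(im,cv2.COLOR_BGR2HSV)[300:335,255:300]
m=(h[:,:,1]>100)&(h[:,:,0]<12);y,x=np.nonzero(m);print('orange',m.sum(),list(zip(x+255,y+300)))
```

```text
orange 0 []
```

>>> step_arm(
  commands=[
    [16,[1,0,0],0],
    [16,[2,0,0],0],
    [16,[2,0,0],0],
    [16,[2,0,0],0],
  ],
)

```text
t: 40.5
tool_pos: [0.5955, -0.1914, 0.1952]
tool_rot: [-2.705, -1.598, 0.0]
contact_force: [0.4, -0.4, -0.3]
opening: 0.0135
grip_force: 0.0
```

>>> step_arm(
  commands=[
    [16,[-6,0,0],0],
    [16,[-20,0,-10],0],
    [16,[-40,0,-60],0],
    [16,[-90,0,-120],0],
    [16,[-150,0,-150],0],
    [16,[-150,0,-150],0],
    [16,[-150,0,-150],0],
  ],
)

```text
t: 41.38
tool_pos: [0.5224, -0.3239, 0.3462]
tool_rot: [2.706, 1.594, 0.001]
contact_force: [0.3, 0.3, -0.2]
opening: 0.0135
grip_force: 0.0
```

Run:
```python
from h import *
f=lambda i,s:cv2.resize(i,None,fx=s,fy=s,interpolation=cv2.INTER_CUBIC)
c=eyes.get_image('top')[:,:,::-1];d=eyes.get_image('scene')[:,:,::-1]
cv2.imwrite('pics/raw_t12.png',c);cv2.imwrite('pics/raw_s12.png',d)
a=f(c[205:255,365:425],6.5);b=f(d[290:340,245:305],6.5)
cv2.imwrite('pics/c12.png',np.hstack([a,b]));print(a.shape)
o=monitor.get_obs();print(o['tool_pos'],o['q'][5])
```

```text
(325, 390, 3)
[ 0.52294595 -0.32203297  0.34364156] -0.16994734164683406
```

View pics/c12.png

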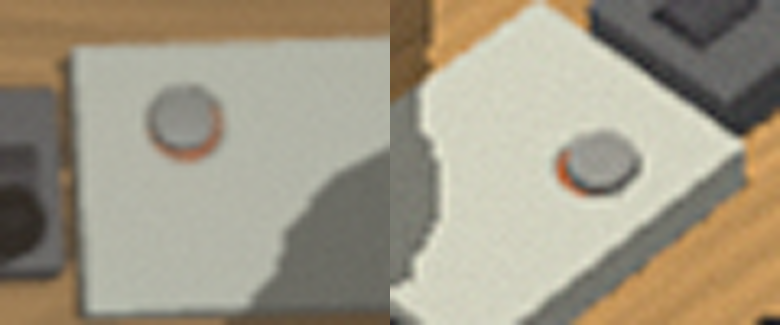

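The cell sits at the pocket and displaced a little to the far side, with an orange crescent at the rear. I'll check its height by triangulation and a gentle touch.

Run:
```python
from h import *
def ray(n,u,v):
    c=eyes.camera_info(n);K=np.array(c['camera_matrix']);E=np.array(c['extrinsics'])
    d=E[:3,:3]@np.linalg.solve(K,[u,v,1.]);return E[:3,3],d/np.linalg.norm(d)
def tri(p,q):
    (a,d),(b,e)=ray('top',*p),ray('scene',*q)
    s=np.linalg.lstsq(np.c_[d,-e],b-a,rcond=None)[0];x,y=a+d*s[0],b+e*s[1];return ((x+y)/2).round(4),np.linalg.norm(x-y).round(4)
def blob(f,r0,r1,c0,c1):
    w=cv2.imread(f)[r0:r1,c0:c1];w=cv2.resize(w,None,fx=4,fy=4,interpolation=cv2.INTER_CUBIC)
    h=cv2.cvtColor(w,cv2.COLOR_BGR2HSV);m=((h[:,:,2]<150)&(h[:,:,2]>100)&(h[:,:,1]<40)).astype(np.uint8)
    m=cv2.morphologyEx(m,cv2.MORPH_OPEN,np.ones((9,9)));n,l,s,c=cv2.connectedComponentsWithStats(m);i=1+s[1:,4].argmax()
    u=(c[i]-1.5)/4+[c0,r0];print(f,u.round(2),s[i]/4.);return u
n1=blob('pics/raw_t7.png',228,248,408,432);n2=blob('pics/raw_s1.png',310,333,232,256)
print('start',tri(n1,n2))
m1=blob('pics/raw_t12.png',214,234,382,404);m2=blob('pics/raw_s12.png',304,328,265,290)
print('now',tri(m1,m2))
print(px('top',*m1,.0242),px('top',*m1,.0277))
```

```text
pics/raw_t7.png [419.83 237.88] [  7.25   5.25  10.5   10.25 353.75]
pics/raw_s1.png [242.93 319.33] [  6.     6.25  11.     6.75 232.25]
start (array([ 0.5699, -0.2377,  0.0271]), np.float64(0.0007))
pics/raw_t12.png [392.3  221.68] [  5.5    4.5    9.75   7.25 244.  ]
pics/raw_s12.png [285.89 324.91] [ 16.5  18.    8.5   6.  132.5]
now (array([ 0.6194, -0.1712, -0.0035]), np.float64(0.0147))
[ 0.6086 -0.1725  0.0242] [ 0.6078 -0.1719  0.0277]
```

Run:
```python
from h import *
def ray(n,u,v):
    c=eyes.camera_info(n);K=np.array(c['camera_matrix']);E=np.array(c['extrinsics'])
    d=E[:3,:3]@np.linalg.solve(K,[u,v,1.]);return E[:3,3],d/np.linalg.norm(d)
(a,d),(b,e)=ray('top',392.7,222.2),ray('scene',277.3,313.9)
s=np.linalg.lstsq(np.c_[d,-e],b-a,rcond=None)[0];x,y=a+d*s[0],b+e*s[1];print(x,y)
print(px('top',392.7,222.2,.0242))
go([.6065,-.1735,.212],-29)
```

```text
[ 0.60723774 -0.17338093  0.02467443] [ 0.60684127 -0.17388137  0.02466709]
[ 0.6073 -0.1735  0.0242]
shift [170.3   1.9 131.8] pos [ 0.5229 -0.322   0.3436] q6 -0.17
ycur -28.8 turn about tool z 0.2 (tool z down => sign flipped) [-0.002  0.002 -1.   ]
```

Triangulated top height is 24.7 mm, and a flat seated cell would read 24.2 mm, so it has dropped in. I'll confirm with a gentle press.

>>> step_arm(
  commands=[
    [0,[50,0,20],0],
    [0,[105,1,60],0],
    [0,[150,2,90],0],
    [0,[168,2,115],0],
    [0,[168,2,130],0],
    [0,[168,2,138],0],
    [0,[168,2,141],0],
    [0,[168,2,141],0],
  ],
)

```text
t: 42.48
tool_pos: [0.606, -0.1775, 0.205]
tool_rot: [2.705, 1.596, 0.001]
contact_force: [0.1, 0.1, 0.2]
opening: -0.0003
grip_force: 0.0
```

>>> step_arm(
  commands=[
    [0,[0,0,2],0],
    [0,[0,0,4],0],
    [0,[0,0,4],0],
  ],
)

```text
t: 42.85
tool_pos: [0.6058, -0.1767, 0.2002]
tool_rot: [-2.705, -1.598, 0.0]
contact_force: [-0.2, 0.9, -0.7]
opening: 0.0
grip_force: 0.0
```

>>> step_arm(
  commands=[
    [0,[0,0,1.5],0],
    [0,[0,0,2],0],
    [0,[0,0,2],0],
  ],
)

```text
t: 43.22
tool_pos: [0.6059, -0.1765, 0.1981]
tool_rot: [-2.705, -1.598, 0.0]
contact_force: [-0.2, 0.2, -1.1]
opening: 0.0001
grip_force: 0.0
```

>>> step_arm(
  commands=[
    [0,[0,0,1.5],0],
    [0,[0,0,2],0],
    [0,[0,0,2],0],
  ],
)

```text
t: 43.6
tool_pos: [0.6062, -0.1766, 0.1976]
tool_rot: [-2.705, -1.598, 0.0]
contact_force: [-3.2, 1.2, 7.4]
opening: -0.0
grip_force: 3.6
```

The cell is flat in the pocket, with contact at 24.3 mm. Everything else is done, so the lever comes last.

Run:
```python
from h import *
go([.515,-.107,.229],-87)
```

```text
shift [  17.  -113.5  -31.3] pos [ 0.6062 -0.1766  0.1976] q6 0.102
ycur -28.8 turn about tool z 58.2 (tool z down => sign flipped) [-0. -0. -1.]
```

>>> step_arm(
  commands=[
    [0,[0,0,-30],0],
    [0,[0,0,-85],5],
    [0,[0,-20,-100],15],
    [0,[4,-50,-100],25],
    [0,[10,-80,-100],35],
    [0,[17,-105,-95],45],
    [0,[17,-113,-70],55],
    [0,[17,-113,-45],58],
    [0,[17,-113,-33],58],
    [0,[17,-113,-31],58],
    [0,[17,-113,-31],58],
  ],
)

```text
t: 44.98
tool_pos: [0.5157, -0.1074, 0.228]
tool_rot: [3.14, 0.087, 0.002]
contact_force: [0.2, 0.8, 0.6]
opening: -0.0
grip_force: 0.0
```

Run:
```python
from h import *
go([.585,-.103,.229],-87)
im=eyes.get_image('scene')[:,:,::-1];cv2.imwrite('pics/raw_s13.png',im)
```

```text
shift [69.5 -0.6 -0.9] pos [ 0.5157 -0.1074  0.228 ] q6 1.169
ycur -86.8 turn about tool z 0.2 (tool z down => sign flipped) [ 0.001 -0.    -1.   ]
```

>>> step_arm(
  commands=[
    [0,[8,0,-1],0],
    [0,[16,0,-2],0],
    [0,[24,0,-3],0],
    [0,[32,0,-4],0],
    [0,[40,0,-4],0],
    [0,[47,0,-3],0],
    [0,[54,0,-2],0],
    [0,[60,0,-1],0],
    [0,[65,0,0],0],
    [0,[68,0,0],0],
    [0,[68,0,0],0],
  ],
)

```text
t: 46.4
tool_pos: [0.5819, -0.1035, 0.2269]
tool_rot: [-3.14, -0.087, 0.011]
contact_force: [-11.3, 0.0, 8.3]
opening: 0.0001
grip_force: 5.4
```

>>> step_arm(
  commands=[
    [0,[1.5,0,0],0],
    [0,[1.5,0,0],0],
    [0,[-5,0,0],0],
    [0,[-25,0,-10],0],
    [0,[-70,0,-60],0],
    [0,[-110,0,-110],0],
    [0,[-130,20,-130],0],
    [0,[-130,20,-130],0],
    [0,[-130,20,-130],0],
  ],
)

```text
t: 47.52
tool_pos: [0.4544, -0.1304, 0.3566]
tool_rot: [-3.14, -0.086, -0.0]
contact_force: [-0.7, 0.5, -1.5]
opening: -0.0
grip_force: 0.0
```

Run:
```python
from h import *
print(monitor.get_obs()['tool_pos'])
im=eyes.get_image('scene')[:,:,::-1].copy();cv2.imwrite('pics/raw_s14.png',im)
t=eyes.get_image('top')[:,:,::-1].copy();cv2.imwrite('pics/raw_t14.png',t)
for n,i,b,(c0,r0,c1,r1) in(('scene',im,cv2.imread('pics/raw_s1.png'),(270,262,312,305)),('top',t,cv2.imread('pics/raw_t1.png'),(350,215,378,250))):
    for w in(b,i):
        m=(cv2.cvtColor(w,cv2.COLOR_BGR2GRAY)[r0:r1,c0:c1]<32).astype(np.uint8)
        k,l,s,c=cv2.connectedComponentsWithStats(m)
        if k>1:
            j=1+s[1:,4].argmax();u=c[j]+[c0,r0];print(n,u.round(1),s[j][4],px(n,*u,.066))
print('pivot', proj('scene',(.609,-.1035,.066)),proj('top',(.609,-.1035,.066)))
# bystander / coupler drift vs earlier
a=cv2.imread('pics/raw_t7.png')
d=cv2.absdiff(a,t).max(2)>45;d=cv2.morphologyEx(d.astype(np.uint8),cv2.MORPH_OPEN,np.ones((3,3)))
for s in cv2.connectedComponentsWithStats(d)[2][1:]:
    if s[4]>25: print('diff',s)
```

```text
[ 0.4544123  -0.13037509  0.35662202]
scene [285.4 273.6] 60 [ 0.5582 -0.1054  0.066 ]
scene [300.7 284.1] 55 [ 0.6062 -0.1037  0.066 ]
pivot [301.7 284.8] [365.3 217. ]
diff [360 214  10  10  86]
diff [  306   219   153   256 17641]
diff [361 238  10   7  60]
diff [335 257   7   8  38]
diff [440 260  17  28 285]
diff [ 233  266   93  156 7514]
diff [291 335  14  35 356]
diff [ 158  419   78   61 1406]
```

```bash
python3 -c "
from station import finish_job
print(finish_job())"
```

```text
the job is handed in; nothing more can be done
None
```

The job is handed in at about 48 s of the 210 s allowed: the one blank is in the tray, three couplers are home in their V-blocks, the cell is flat in the pocket, and the lever was thrown over last against its stop; `finish_job()` gave no verdict.

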